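# Ratchet the shark tooth round to the lens

## Task

There are two small ratchet turntables on the bench. On the one that carries the shark tooth in the orange holder, take the upright knob of the lever, swing the lever well back (clockwise seen from above), which should spin loose and leave the plate standing still, then swing it forward (anticlockwise), which grips and carries the plate round, until the orange holder stands right in front of the camera lens. Move the plate only with the lever, never with the fingers on the plate, and leave the other turntable alone.

Things in the scene. Friction and masses are not known exactly. Their poses are not given: they have to be found in the camera images.
- stand_a: Fixed grey base of the turntable to use, 200 x 200 x 16 mm; an arm on its +x side holds a black camera tube (32 mm diameter, axis 66 mm high, lens tip 105 mm from the plate's axis). Origin on the bench under the plate's vertical axis; x axis points to the lens, z up. Stands left or right on the bench, turned up to 20 degrees. Each ratchet lever's arm lies 19 to 27 mm high.
- wheel_a: Plate: white disc (154 mm diameter, top 52 mm high) on a steel wheel of 30 ratchet teeth (173 mm diameter). Origin on its vertical axis at bench height, x axis towards the orange holder. Carries three fixed holders (32 mm diameter, 22 mm tall, 120 degrees apart): orange with ivory shark tooth (top 100 mm high), white, grey. Stays where it is left; about 2 N at the knob drives it.
- knob_a (a point): Grip centre of the lever's upright black knob (red band on top): round post, 18 mm diameter, 65 to 115 mm high; this point 90 mm high, 125 mm from the plate's axis. Swings about that axis between stops at 137 (back) and 223 degrees (forward), measured anticlockwise from stand_a's x axis; starts 3 to 17 degrees short of the forward stop, stays where left. The post does not spin.
- holder_a (a point): Centre of the orange holder, 66 mm high, 57 mm from the plate's axis; starts 40 to 57 degrees clockwise of the lens. Lever clockwise (seen from above): pawl clicks, plate stays. Lever anticlockwise: pawl catches within 12 degrees (one tooth), then the plate turns degree for degree with it. One stroke from the back stop is enough; several shorter ones also do.
- focus_a (a point): Fixed point in front of the lens, 57 mm from the plate's axis and 66 mm above the bench on the lens' axis (x axis of stand_a), where the centre of the orange holder must come.
- knob_b (a point): The same point on the knob of the other turntable (blue holder with a terracotta potsherd), of the same build. To be left alone.
- holder_b (a point): Centre of the blue holder on the other turntable, 66 mm above the bench. To be left alone.

How it is judged (in metres and radians):
On the way:
1. the lever is swung back by about a quarter of a right angle or more (knob over 45 mm from its start) while the plate stays still (orange holder within 8 mm of its start) (distance of knob_a from where it was at the start of the episode above 0.045 m and distance of holder_a from where it was at the start of the episode below 0.008 m), for 0.1 s.
At the end, for the whole second after the job is handed in: the orange holder's centre is within 12 mm (about 12 degrees of turn) of the point in front of the lens, the plate at rest, the knob released (horizontal distance between holder_a and focus_a below 0.012 m and linear speed of wheel_a below 0.02 m/s and angular speed of wheel_a below 0.05 rad/s); the robot touches nothing.
It fails at once if the fingers or the arm press on the plate, its teeth or its holders (over 1 N) (contact force between any of the fingers, the arm and wheel_a above 1 N).
It fails at once if the other turntable's knob or blue holder is moved by more than 10 mm (distance of any of knob_b, holder_b from where it was at the start of the episode above 0.01 m).
It also fails if it takes over 42 s, if anything falls off the work surface, if the arm or the gripper's body presses on something with over 40 N, if the wrist force passes 120 N, or if a joint passes its speed limit or range.

## Robot

A 6-joint arm with a two-finger parallel gripper is mounted at the origin on the work surface. World frame = base frame: x ahead of the robot, y to its left, z up, the work surface at z = 0. Lengths are in m, angles in degrees, forces in N, time in s.
With the tool pointing down it reaches from about 0.4 to 0.825 m from the base axis. Payload 7 kg.
Tool frame: the origin (TCP) lies midway between the tips of the shut fingers; the grasp point (between the pads) lies 19 mm behind it; z points along the fingers, y is the direction in which the jaws open and shut (so a half turn about z gives the same grasp; the last joint's range is limited). The gripper opens to 88 mm and grips with 3 to 60 N. Pads are 19 mm wide; open, the fingers measure 130 mm over their backs; the gripper's body (78 mm by 193 mm) begins 47 mm behind the grasp point.
Start: joints at [-51.618, 20.546, 0.682, 0, -70.136, -16.507], TCP at [0.251, -0.626, 0.227] pointing down, gripper open.
Joint ranges: [-176.03, 176.03], [-82.01, 121.73], [-58.28, 71.71], [-173.87, 95.51], [-174.79, -0.11], [-173.66, 173.66]. Speed limits (degrees/s): [136.94, 136.94, 172.46, 180, 180, 180].

## Interface

Orientations are given as [roll, pitch, yaw] about the fixed x, y, z axes, in that order (R = Rz(yaw) Ry(pitch) Rx(roll)).
In Python, from plant import ctrl gives the robot as it stands. The module is installed in compiled form; this text tells all that it offers.
- The arm moves only by the tool arm_command, never from a script. Its argument "targets" is a list that holds one entry, the list of rows, each a list of 7 numbers: the turn, a rotation vector about the world's x, y, z in rad, then the shift along the world's x, y, z in cm, then the opening, from 0 (shut) to 1 (fully open). A call has 1 to 8 rows; each row is the pose to reach, as a shift and turn from the pose commanded when the call began; what a row does not reach only later rows make up. A row lasts 1/12 s, in which the tool goes at most 41.7 mm and 7.16 degrees, less where a joint would pass 70% of its speed; a pose out of reach is approached as far as the arm can. A call with a gripper value outside its range is refused whole. The fingers move at their own pace and stop on an object; the grip force is fixed at half the most. Time passes only in rows, so rows that repeat a pose let the fingers close. It gives the time, the measured TCP pose, the force and the opening at its end, in the units of the state.
- ctrl.get_obs(): the state, without advancing time (a new reading comes with each control period).
- ctrl.snapshot(name): name is "scene" or "top"; returns the picture (420x560x3 uint8, blue, green, red); there is no depth.
- ctrl.camera_model(name): a dict with "K" (3x3 intrinsics, pixels), "xyz" and "rotation" of the camera in the world. Camera axes: x right, y up, looking along -z (the intrinsics and any distortion apply to the point x, -y, -z); pixel columns grow to the right and rows downward; lengths in m; the calibration is good to about 2 mm. A picture is of the moment at which its call begins. camera_model takes no time and is no camera call.
- ctrl.close_job(): hands the job in, once; it reports no verdict.
The state is a dict: "clock": time; "joint_pos": joint angles; "qvel": joint speeds; "tau": joint torques, N m; "tool_pos": TCP position; "orientation": TCP orientation; "force": force on the tool from outside, world axes, zero at the start; "moment": the same for the moment, N m; "opening": finger opening in m.
Only numpy, scipy, OpenCV 4.12 (cv2) and the standard library are available. Lean on these libraries where they do the work, as an engineer would, in place of code of your own. Each camera call takes 0.05 s, during which the arm holds its last target. There are 200 camera calls.

## Working session

There is one attempt and no reset: what is moved stays moved. The work goes in short steps, Python scripts to look and compute and a tool call to move; the robot and the scene stay as the last step left them, time stands still between calls to the robot, and variables do not carry over. Pictures are saved under pics/ and viewed, about 8 in all and at most 12, crops included, and the job is handed in when it is done.

Besides the shell and the picture viewer there is one more tool, called after "Emit:" as name(argument=value, ...) on one line, values as JSON. arm_command: Moves the arm, as the interface text tells. Its arguments: {"type":"object","properties":{"targets":{"type":"array","items":{"type":"array","items":{"type":"array","items":{"type":"number"}}}}},"required":["targets"]}

```bash
mkdir -p pics; python3 - <<'E'
from plant import ctrl
import cv2,numpy as np
for n in("scene","top"):
    im=ctrl.snapshot(n); cv2.imwrite(f"pics/{n}0.png",im)
    m=ctrl.camera_model(n); print(n,{k:np.round(v,4).tolist() if not isinstance(v,str) else v for k,v in m.items()})
print(ctrl.get_obs())
E
```

```text
scene {'K': [[380.161, 0.0, 275.1999], [0.0, 380.161, 209.643], [0.0, 0.0, 1.0]], 'xyz': [0.946, -0.2174, 0.6355], 'rotation': [40.4368, 0.7787, 54.3761]}
top {'K': [[470.8293, 0.0, 279.6789], [0.0, 470.8293, 208.5796], [0.0, 0.0, 1.0]], 'xyz': [0.3676, 0.0374, 0.9942], 'rotation': [11.9182, -0.1177, -83.5229]}
{'clock': 0.1, 'joint_pos': array([-5.16184695e+01,  2.05856387e+01,  6.39365372e-01, -1.58287362e-02,
       -7.01363726e+01, -1.65074628e+01]), 'qvel': array([0.10230905, 0.03286071, 0.08926049, 0.08645007, 0.14110804,
       0.07032655]), 'tau': array([ 6.30781269e-04, -5.84163630e+01,  2.93752688e+01,  7.01553673e+00,
        1.01409119e-02, -9.36079937e-05]), 'tool_pos': array([ 0.25129223, -0.62601257,  0.22574409]), 'orientation': array([ 1.79916532e+02, -9.21730107e-03, -1.58131315e+02]), 'force': array([-0.62025664, -0.98068981,  0.05731714]), 'moment': array([ 0.02674298, -0.00962832, -0.01504546]), 'opening': 0.08723762378081293}
```

View pics/top0.png

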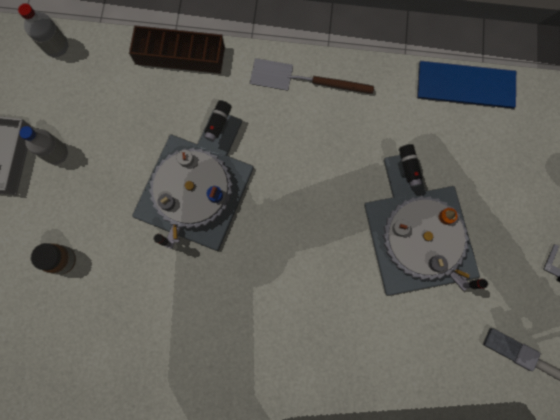

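View pics/scene0.png

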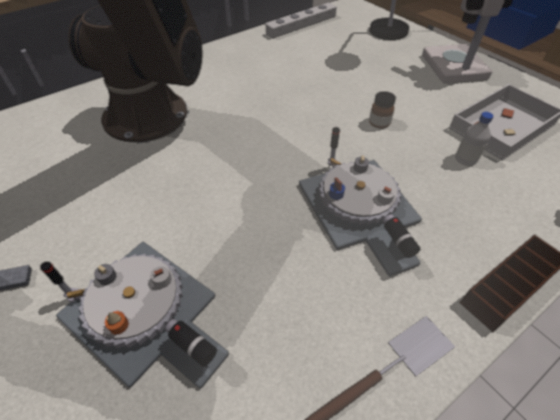

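The top view shows turntable A on the right: plate centre (428,236), orange holder (450,216), tube (412,165), knob near (478,284). In the scene view the knob is near (52,273) and the orange holder near (116,322).

```bash
cat > h.py <<'E'
import cv2,numpy as np
from scipy.spatial.transform import Rotation as R
from plant import ctrl
def ray(n,uv):
    m=ctrl.camera_model(n);K=np.array(m["K"]);d=m.get("dist",None)
    p=np.linalg.inv(K)@[uv[0],uv[1],1]
    return np.array(m["xyz"]),R.from_euler("xyz",m["rotation"],degrees=True).as_matrix()@[p[0],-p[1],-1]
def on(n,uv,z):
    c,d=ray(n,uv);return c+d*(z-c[2])/d[2]
def two(a,b):
    c1,d1=ray("top",a);c2,d2=ray("scene",b)
    s=np.linalg.lstsq(np.c_[d1,-d2],c2-c1,rcond=None)[0]
    p,q=c1+s[0]*d1,c2+s[1]*d2
    return (p+q)/2,np.linalg.norm(p-q)
def blobs(im,mask,mn=4):
    n,l,s,c=cv2.connectedComponentsWithStats(mask.astype(np.uint8))
    return [(c[i].round(1).tolist(),int(s[i,4])) for i in range(1,n) if s[i,4]>=mn]
E
python3 - <<'E'
from h import *
print(ctrl.camera_model("top").keys())
t=cv2.imread("pics/top0.png");s=cv2.imread("pics/scene0.png")
for n,im,(x0,x1,y0,y1) in(("top",t,(360,500,130,300)),("scene",s,(20,230,230,390))):
    h=cv2.cvtColor(im,cv2.COLOR_BGR2HSV);H,S,V=[h[...,i] for i in range(3)]
    box=np.zeros(H.shape,bool);box[y0:y1,x0:x1]=1
    print(n,"orange",blobs(im,box&(H>3)&(H<16)&(S>170)&(V>120)),"red",blobs(im,box&((H<5)|(H>172))&(S>130)&(V>50),2),"gold",blobs(im,box&(H>15)&(H<25)&(S>110)&(V>100)),"black",blobs(im,box&(V<40),25))
a=cv2.resize(t[130:310,360:500],None,fx=3.3,fy=3.3,interpolation=2);b=cv2.resize(s[240:390,30:230],None,fx=1.65,fy=3.3*0.5,interpolation=2)
cv2.imwrite("pics/c1.png",np.hstack([a,np.vstack([b,np.zeros((a.shape[0]-b.shape[0],b.shape[1],3),np.uint8)])]))
E
```

```text
dict_keys(['K', 'xyz', 'rotation'])
top orange [] red [([416.0, 173.0], 9)] gold [([426.5, 236.8], 6)] black [([406.5, 150.5], 139), ([412.4, 174.3], 497), ([477.5, 283.9], 135)]
scene orange [([123.2, 317.6], 5), ([113.7, 325.7], 35)] red [([49.4, 269.2], 16), ([176.8, 327.1], 21)] gold [([128.3, 291.5], 64), ([72.8, 292.7], 31)] black [([45.8, 266.1], 50), ([54.8, 276.4], 129), ([177.7, 339.0], 181)]
```

View pics/c1.png

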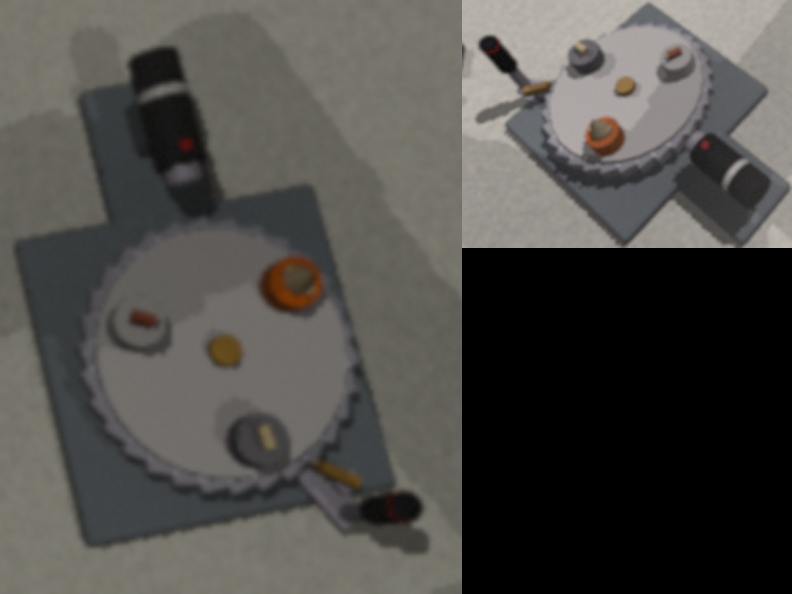

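The crop (3.3x) shows the stand's four corners at about (17,242), (313,187), (393,488), (88,545), the gold cap at (225,350), the orange holder at (294,283) and the knob axis from (362,510) to (412,507).

```bash
cat > m.py <<'E'
from h import *
def ang(v): return np.degrees(np.arctan2(v[1],v[0]))
E
python3 - <<'E'
from m import *
f=lambda x,y:((x)/3.3+360-.35,y/3.3+130-.35)
c=[on("top",f(*p),.016) for p in((17,242),(313,187),(393,488),(88,545))]
ce=np.mean(c,0);print("corners ctr",ce.round(4),"sides",[np.linalg.norm(c[i]-c[i-1]).round(4) for i in range(4)])
x=(c[0]+c[1]-c[2]-c[3]);y=(c[0]+c[3]-c[1]-c[2]);print("stand yaw",ang(x),ang(y)-90)
print("cap top",on("top",f(225,349),.056),"scene",on("scene",(128.3,291),.056),two(f(225,349),(128.3,291)))
print("tube tip, z66",on("top",f(184,172),.066), "band", on("top",f(165,95),.066))
t=on("top",f(294,282),.077);print("orange t",t,"s",on("scene",(116.0,319.5),.077),ang(t-on("top",f(225,349),.056)))
k=on("top",f(412,507),.11);print("knob t",k,"s",on("scene",(46.5,266),.113),two(f(391,508),(51.5,272)),"blk",on("top",(477.5,283.9),.09),on("scene",(52,273),.09))
s=cv2.imread("pics/scene0.png")[225:345,20:180]
b=cv2.imread("pics/top0.png");hs=cv2.cvtColor(b,cv2.COLOR_BGR2HSV)
print("white disc", [ (x) for x in blobs(b,(hs[...,2]>105)&(hs[...,1]<30)&(np.arange(560)>380)[None]&(np.arange(560)<475)[None],200)])
cv2.imwrite("pics/c2.png",cv2.resize(s,None,fx=5,fy=5,interpolation=2))
E
```

```text
corners ctr [ 0.5408 -0.2431  0.016 ] sides [np.float64(0.1959), np.float64(0.1974), np.float64(0.1972), np.float64(0.1954)]
stand yaw 17.023184781309116 17.006926271154953
cap top [ 0.5435216  -0.24485594  0.056     ] scene [ 0.53987153 -0.2440631   0.056     ] (array([ 0.54274096, -0.24376587,  0.06002105]), np.float64(0.00023788946961005898))
tube tip, z66 [ 0.64941577 -0.211314    0.066     ] band [ 0.69786776 -0.19683977  0.066     ]
orange t [ 0.58505922 -0.27787472  0.077     ] s [ 0.59067705 -0.27736962  0.077     ] -38.48163972880173
knob t [ 0.45535766 -0.3376662   0.11      ] s [ 0.45822165 -0.33212203  0.113     ] (array([ 0.45527524, -0.33328735,  0.09159598]), np.float64(0.00036131519948686894)) blk [ 0.45468171 -0.33295075  0.09      ] [ 0.45641916 -0.33328883  0.09      ]
white disc [([423.0, 111.3], 6427), ([429.2, 244.6], 2330), ([427.4, 348.4], 10948)]
```

View pics/c2.png

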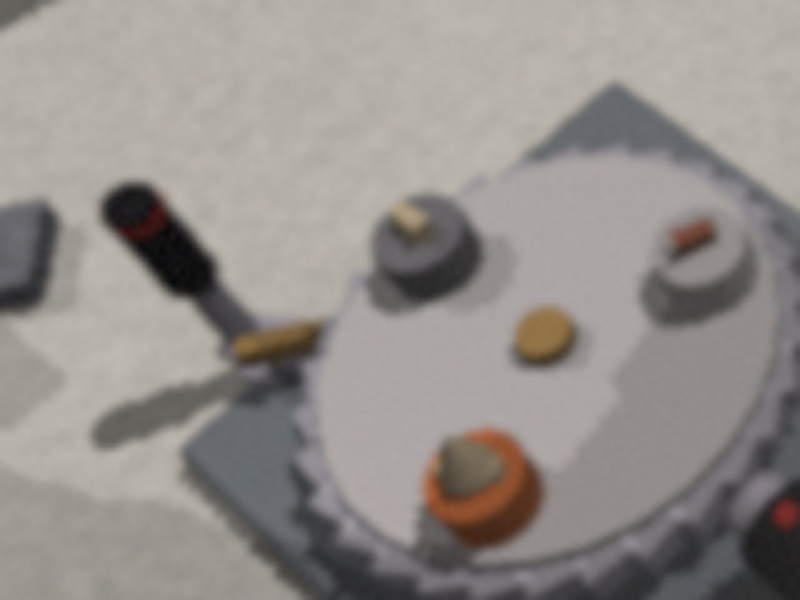

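Emit:
arm_command(targets=[[[0, 0, 0.05, 2.5, 3.6, -0.6, 1], [0, 0, 0.1, 5, 7.2, -1.2, 1], [0, 0, 0.15, 7.5, 10.8, -1.8, 1], [0, 0, 0.2, 10, 14.4, -2.4, 1], [0, 0, 0.25, 12.5, 18, -3, 1], [0, 0, 0.3, 15, 21.6, -3.6, 1], [0, 0, 0.35, 17.5, 25.2, -4.2, 1], [0, 0, 0.42, 20.4, 29.3, -4.7, 1]]])

```text
clock: 0.77
tool_pos: [0.4406, -0.3531, 0.1819]
orientation: [180.0, -0.0, -133.9]
force: [0.7, -1.2, 0.6]
opening: 0.0876
```

Emit:
arm_command(targets=[[[0, 0, 0, 0, 0, 0, 1], [0, 0, 0, 0, 0, 0, 1], [0, 0, 0, 0, 0, 0, 1]]])

```text
clock: 1.02
tool_pos: [0.4402, -0.3549, 0.1823]
orientation: [180.0, -0.0, -134.0]
force: [0.5, -0.7, -0.1]
opening: 0.0878
```

```bash
python3 - <<'E'
from m import *
o=ctrl.get_obs();print(o["clock"],o["tool_pos"],o["orientation"])
t=ctrl.snapshot("top");s=ctrl.snapshot("scene")
a=cv2.resize(t[190:330,400:560],(400,350));b=cv2.resize(s[150:350,0:200],(400,400))
cv2.imwrite("pics/d.png",np.hstack([np.vstack([a,np.zeros((50,400,3),np.uint8)]),b]))
E
```

```text
1.0167 [ 0.44019353 -0.35485567  0.18233818] [ 1.79974978e+02 -1.30808780e-02 -1.34020243e+02]
```

View pics/d.png

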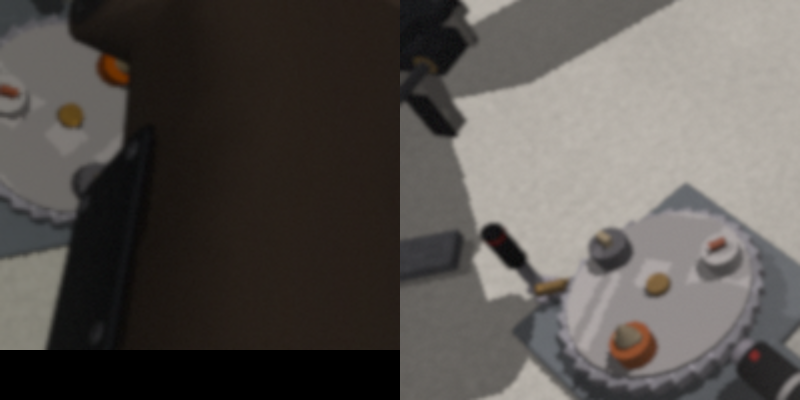

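The view shows the gripper short of the knob, which is still untouched. I'll move over it, go down and close.

Emit:
arm_command(targets=[[[0, 0, 0, 0.8, 1.1, 0, 1], [0, 0, 0, 1.5, 2.2, 0, 1], [0, 0, 0, 1.5, 2.2, -2, 1], [0, 0, 0, 1.5, 2.2, -4, 1], [0, 0, 0, 1.5, 2.2, -6, 1], [0, 0, 0, 1.5, 2.2, -8, 1], [0, 0, 0, 1.5, 2.2, -10, 1], [0, 0, 0, 1.5, 2.2, -10.8, 1]]])

```text
clock: 1.78
tool_pos: [0.4538, -0.3325, 0.0719]
orientation: [179.8, -0.1, -134.1]
force: [-1.1, -0.4, -0.4]
opening: 0.0879
```

Emit:
arm_command(targets=[[[0, 0, 0, 0, 0, 0, 1], [0, 0, 0, 0, 0, 0, 0.5], [0, 0, 0, 0, 0, 0, 0.3], [0, 0, 0, 0, 0, 0, 0.15], [0, 0, 0, 0, 0, 0, 0.15], [0, 0, 0, 0, 0, 0, 0.1], [0, 0, 0, 0, 0, 0, 0.1], [0, 0, 0, 0, 0, 0, 0.1]]])

```text
clock: 2.45
tool_pos: [0.4552, -0.3332, 0.0748]
orientation: [-180.0, 0.0, -134.1]
force: [-0.5, -0.4, 0.4]
opening: 0.0466
```

Emit:
arm_command(targets=[[[0, 0, 0, 0, 0, 0, 0.1], [0, 0, 0, 0, 0, 0, 0.1], [0, 0, 0, 0, 0, 0, 0.1], [0, 0, 0, 0, 0, 0, 0.1], [0, 0, 0, 0, 0, 0, 0.1], [0, 0, 0, 0, 0, 0, 0.1], [0, 0, 0, 0, 0, 0, 0.1], [0, 0, 0, 0, 0, 0, 0.1]]])

```text
clock: 3.12
tool_pos: [0.4551, -0.3332, 0.0744]
orientation: [180.0, -0.0, -134.1]
force: [0.3, -0.2, -0.3]
opening: 0.0175
```

```bash
python3 - <<'E'
from m import *
o=ctrl.get_obs();print(o["clock"],o["tool_pos"],o["opening"],o["force"])
C=np.array([.542,-.244]);p=o["tool_pos"][:2];v=p-C;print(np.linalg.norm(v),ang(v)-17)
for st in(-3,3):
  for a in range(st,st*24,st):
    t=np.radians(a);q=R.from_euler("z",a,degrees=True).as_matrix()[:2,:2]@v-v
    print(a,[0,0,round(t,3),*(q*100).round(2),0])
E
```

```text
3.1167 [ 0.45507471 -0.33316515  0.07440047] 0.017496675897547553 [ 0.27282244 -0.24289279 -0.30397563]
0.12452481925653544 -151.27123976327982
-3 [0, 0, np.float64(-0.052), np.float64(-0.45), np.float64(0.47), 0]
-6 [0, 0, np.float64(-0.105), np.float64(-0.88), np.float64(0.96), 0]
-9 [0, 0, np.float64(-0.157), np.float64(-1.29), np.float64(1.47), 0]
-12 [0, 0, np.float64(-0.209), np.float64(-1.66), np.float64(2.0), 0]
-15 [0, 0, np.float64(-0.262), np.float64(-2.01), np.float64(2.55), 0]
-18 [0, 0, np.float64(-0.314), np.float64(-2.33), np.float64(3.12), 0]
-21 [0, 0, np.float64(-0.367), np.float64(-2.62), np.float64(3.71), 0]
-24 [0, 0, np.float64(-0.419), np.float64(-2.88), np.float64(4.31), 0]
-27 [0, 0, np.float64(-0.471), np.float64(-3.1), np.float64(4.92), 0]
-30 [0, 0, np.float64(-0.524), np.float64(-3.29), np.float64(5.54), 0]
-33 [0, 0, np.float64(-0.576), np.float64(-3.45), np.float64(6.17), 0]
-36 [0, 0, np.float64(-0.628), np.float64(-3.58), np.float64(6.81), 0]
-39 [0, 0, np.float64(-0.681), np.float64(-3.67), np.float64(7.46), 0]
-42 [0, 0, np.float64(-0.733), np.floa
[... 1552 characters left out ...]
(-3.48), 0]
42 [0, 0, np.float64(0.733), np.float64(8.2), np.float64(-3.53), 0]
45 [0, 0, np.float64(0.785), np.float64(8.85), np.float64(-3.53), 0]
48 [0, 0, np.float64(0.838), np.float64(9.5), np.float64(-3.51), 0]
51 [0, 0, np.float64(0.89), np.float64(10.15), np.float64(-3.45), 0]
54 [0, 0, np.float64(0.942), np.float64(10.8), np.float64(-3.36), 0]
57 [0, 0, np.float64(0.995), np.float64(11.44), np.float64(-3.23), 0]
60 [0, 0, np.float64(1.047), np.float64(12.07), np.float64(-3.07), 0]
63 [0, 0, np.float64(1.1), np.float64(12.69), np.float64(-2.88), 0]
66 [0, 0, np.float64(1.152), np.float64(13.3), np.float64(-2.65), 0]
69 [0, 0, np.float64(1.204), np.float64(13.9), np.float64(-2.39), 0]
```

Emit:
arm_command(targets=[[[0, 0, -0.052, -0.45, 0.47, 0, 0], [0, 0, -0.105, -0.88, 0.96, 0, 0], [0, 0, -0.157, -1.29, 1.47, 0, 0], [0, 0, -0.209, -1.66, 2.0, 0, 0], [0, 0, -0.262, -2.01, 2.55, 0, 0], [0, 0, -0.314, -2.33, 3.12, 0, 0], [0, 0, -0.367, -2.62, 3.71, 0, 0], [0, 0, -0.419, -2.88, 4.31, 0, 0]]])

```text
clock: 3.78
tool_pos: [0.4263, -0.29, 0.0744]
orientation: [-180.0, 0.0, -158.2]
force: [1.4, -1.6, -2.2]
opening: 0.0175
```

```bash
cat > chk.py <<'E'
from m import *
import sys
o=ctrl.get_obs();C=np.array([.542,-.244]);v=o["tool_pos"][:2]-C;print(o["clock"],np.linalg.norm(v),(ang(v)-17)%360,o["force"],o["opening"],o["orientation"][2],o["joint_pos"][5])
for n in("scene","top"):
    im=ctrl.snapshot(n);cv2.imwrite(f"pics/{sys.argv[1]}_{n}.png",im)
    h=cv2.cvtColor(im,cv2.COLOR_BGR2HSV);H,S,V=[h[...,i] for i in range(3)]
    m=(H>3)&(H<16)&(S>150)&(V>70);yy,xx=np.mgrid[:420,:560]
    m&=((xx>75)&(xx<185)&(yy>250)&(yy<350)) if n=="scene" else ((xx>385)&(xx<470)&(yy>190)&(yy<245))
    for c,a in blobs(im,m,8):
        p=on(n,c,.072);print(n,c,a,p.round(4),"rel ang",round(ang(p[:2]-C)-17,1))
E
python3 chk.py e1
```

```text
3.7833 0.12449350289836654 184.66895076377747 [ 1.37641042 -1.60960405 -2.21004025] 0.017544775778882325 -158.22271057615723 -55.85180632776251
scene [117.6, 324.0] 187 [ 0.5962 -0.2785  0.072 ] rel ang -49.5
```

Emit:
arm_command(targets=[[[0, 0, -0.052, -0.22, 0.61, 0, 0], [0, 0, -0.105, -0.41, 1.23, 0, 0], [0, 0, -0.157, -0.57, 1.86, 0, 0], [0, 0, -0.209, -0.7, 2.5, 0, 0], [0, 0, -0.262, -0.79, 3.15, 0, 0], [0, 0, -0.314, -0.85, 3.8, 0, 0], [0, 0, -0.366, -0.88, 4.45, 0, 0], [0, 0, -0.419, -0.87, 5.1, 0, 0]]])

```text
clock: 4.55
tool_pos: [0.4177, -0.2392, 0.0744]
orientation: [-180.0, -0.0, 177.9]
force: [0.1, -1.1, -2.0]
opening: 0.0175
```

```bash
python3 chk.py e2; python3 -c "
from plant import ctrl;print(ctrl.get_obs()['joint_pos'])"
```

```text
4.55 0.12442178744387455 160.76956966702375 [ 0.10047863 -1.09251479 -2.03716419] 0.017466046981884517 177.89783890845467 -85.81734903585183
scene [117.3, 324.5] 196 [ 0.5967 -0.2792  0.072 ] rel ang -49.8
top [447.6, 216.1] 144 [ 0.584  -0.2774  0.072 ] rel ang -55.5
[-6.26262042e+00  1.16420813e+01 -3.47229140e+01 -1.18369987e-02
 -4.36468376e+01 -8.57301512e+01]
```

Emit:
arm_command(targets=[[[0, 0, -0.052, 0.04, 0.65, 0, 0], [0, 0, -0.104, 0.12, 1.3, 0, 0], [0, 0, -0.157, 0.23, 1.94, 0, 0], [0, 0, -0.209, 0.37, 2.58, 0, 0], [0, 0, -0.262, 0.55, 3.2, 0, 0], [0, 0, -0.314, 0.76, 3.82, 0, 0], [0, 0, -0.349, 0.92, 4.22, 0, 0], [0, 0, -0.349, 0.92, 4.22, 0, 0]]])

```text
clock: 5.32
tool_pos: [0.4269, -0.1968, 0.0744]
orientation: [-180.0, -0.0, 158.0]
force: [-1.0, 0.2, -0.3]
opening: 0.0177
```

```bash
python3 chk.py e3; python3 - <<'E'
from m import *
o=ctrl.get_obs();v=o["tool_pos"][:2]-np.array([.542,-.244])
w=v
for k in range(3):
  for i in range(1,9):
    q=R.from_euler("z",3*i,degrees=True).as_matrix()[:2,:2]@w-w
    print([0,0,round(float(np.radians(3*i)),3),*(q*100).round(2).tolist(),0,0])
  w=w+q;print()
E
```

```text
5.3167 0.1243820659137437 140.6847126238972 [-1.04284277  0.18448462 -0.28717328] 0.01771188187675211 158.02839766232125 -111.2994844708739
scene [117.3, 324.6] 191 [ 0.5968 -0.2793  0.072 ] rel ang -49.8
top [447.5, 216.4] 146 [ 0.5833 -0.2772  0.072 ] rel ang -55.8
top [403.0, 225.9] 10 [ 0.554  -0.1901  0.072 ] rel ang 60.4
[0, 0, 0.052, -0.23, -0.61, 0, 0]
[0, 0, 0.105, -0.43, -1.23, 0, 0]
[0, 0, 0.157, -0.59, -1.86, 0, 0]
[0, 0, 0.209, -0.72, -2.5, 0, 0]
[0, 0, 0.262, -0.82, -3.14, 0, 0]
[0, 0, 0.314, -0.89, -3.79, 0, 0]
[0, 0, 0.367, -0.92, -4.44, 0, 0]
[0, 0, 0.419, -0.91, -5.09, 0, 0]

[0, 0, 0.052, 0.04, -0.65, 0, 0]
[0, 0, 0.105, 0.11, -1.3, 0, 0]
[0, 0, 0.157, 0.22, -1.94, 0, 0]
[0, 0, 0.209, 0.35, -2.58, 0, 0]
[0, 0, 0.262, 0.53, -3.2, 0, 0]
[0, 0, 0.314, 0.73, -3.82, 0, 0]
[0, 0, 0.367, 0.97, -4.43, 0, 0]
[0, 0, 0.419, 1.24, -5.02, 0, 0]

[0, 0, 0.052, 0.3, -0.58, 0, 0]
[0, 0, 0.105, 0.63, -1.14, 0, 0]
[0, 0, 0.157, 0.99, -1.69, 0, 0]
[0, 0, 0.209, 1.37, -2.21, 0, 0]
[0, 0, 0.262, 1.78, -2.71, 0, 0]
[0, 0, 0.314, 2.22, -3.2, 0, 0]
[0, 0, 0.367, 2.69, -3.65, 0, 0]
[0, 0, 0.419, 3.17, -4.09, 0, 0]
```

Plate still; the lever is 68° back. Now the forward stroke, in three parts.

Emit:
arm_command(targets=[[[0, 0, 0.052, -0.23, -0.61, 0, 0], [0, 0, 0.105, -0.43, -1.23, 0, 0], [0, 0, 0.157, -0.59, -1.86, 0, 0], [0, 0, 0.209, -0.72, -2.5, 0, 0], [0, 0, 0.262, -0.82, -3.14, 0, 0], [0, 0, 0.314, -0.89, -3.79, 0, 0], [0, 0, 0.367, -0.92, -4.44, 0, 0], [0, 0, 0.419, -0.91, -5.09, 0, 0]]])

```text
clock: 6.08
tool_pos: [0.4176, -0.2483, 0.0744]
orientation: [180.0, 0.0, -177.8]
force: [0.9, 2.0, -0.4]
opening: 0.0172
```

```bash
python3 chk.py e4
```

```text
6.0833 0.12443433296071 164.98141325018963 [ 0.92373335  2.01308569 -0.41807412] 0.01716689732836425 -177.77667528037955 -80.26169367595321
scene [129.2, 323.6] 178 [ 0.6062 -0.2636  0.072 ] rel ang -34.0
top [439.2, 210.6] 137 [ 0.5933 -0.2602  0.072 ] rel ang -34.6
```

Emit:
arm_command(targets=[[[0, 0, 0.052, 0.04, -0.65, 0, 0], [0, 0, 0.105, 0.11, -1.3, 0, 0], [0, 0, 0.157, 0.22, -1.94, 0, 0], [0, 0, 0.209, 0.35, -2.58, 0, 0], [0, 0, 0.262, 0.53, -3.2, 0, 0], [0, 0, 0.314, 0.73, -3.82, 0, 0], [0, 0, 0.367, 0.97, -4.43, 0, 0], [0, 0, 0.367, 0.97, -4.43, 0, 0]]])

```text
clock: 6.85
tool_pos: [0.4275, -0.2928, 0.0744]
orientation: [-180.0, -0.0, -156.9]
force: [-1.0, -1.1, 0.2]
opening: 0.0173
```

```bash
python3 chk.py e5
```

```text
6.85 0.12447121254741157 186.0728658664797 [-0.98316011 -1.12111165  0.23510584] 0.017303300563272464 -156.9407309442934 -54.2955520346668
scene [142.7, 317.6] 148 [ 0.6093 -0.2425  0.072 ] rel ang -15.7
```

Emit:
arm_command(targets=[[[0, 0, 0.039, 0.2, -0.45, 0, 0], [0, 0, 0.079, 0.42, -0.88, 0, 0], [0, 0, 0.118, 0.65, -1.31, 0, 0], [0, 0, 0.157, 0.9, -1.73, 0, 0], [0, 0, 0.196, 1.17, -2.14, 0, 0], [0, 0, 0.236, 1.46, -2.54, 0, 0], [0, 0, 0.236, 1.46, -2.54, 0, 0], [0, 0, 0.236, 1.46, -2.54, 0, 0]]])

```text
clock: 7.62
tool_pos: [0.4416, -0.3174, 0.0745]
orientation: [180.0, -0.0, -143.7]
force: [-2.8, -3.0, -0.7]
opening: 0.0177
```

```bash
python3 chk.py e6
```

```text
7.6167 0.12440967571985731 199.18166158758328 [-2.82105888 -2.99970392 -0.748838  ] 0.017655271427537728 -143.65596131497108 -38.62788999485754
scene [149.5, 312.3] 124 [ 0.6072 -0.2302  0.072 ] rel ang -5.0
```

View pics/e6_scene.png

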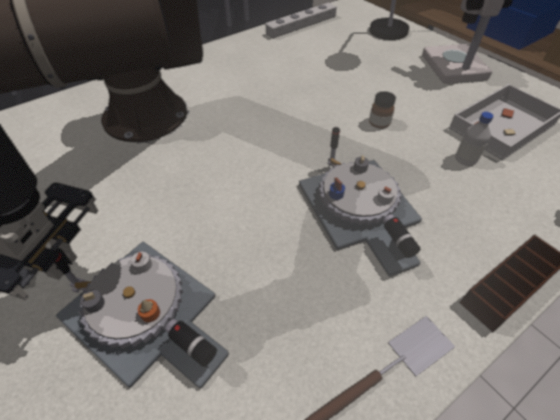

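The orange holder at (149,310) lies in line with the cap (128,292) and the lens (about 178,330). I'll release, lift and retreat.

Emit:
arm_command(targets=[[[0, 0, 0, 0, 0, 0, 0.3], [0, 0, 0, 0, 0, 0, 0.5], [0, 0, 0, 0, 0, 0, 0.7], [0, 0, 0, 0, 0, 0, 0.8], [0, 0, 0, 0, 0, 0, 0.8], [0, 0, 0, 0, 0, 0, 0.8], [0, 0, 0, 0, 0, 0, 0.8], [0, 0, 0, 0, 0, 0, 0.8]]])

```text
clock: 8.38
tool_pos: [0.4421, -0.3174, 0.0745]
orientation: [180.0, 0.0, -143.5]
force: [0.5, -0.1, -0.3]
opening: 0.0652
```

Emit:
arm_command(targets=[[[0, 0, 0, 0, 0, 1, 0.8], [0, 0, 0, 0, 0, 3, 0.8], [0, 0, 0, 0, 0, 5, 0.8], [0, 0, 0, 0, 0, 7, 0.8], [0, 0, 0, 0, 0, 9, 0.8], [0, 0, 0, 0, 0, 11, 0.8], [0, 0, 0, 0, 0, 13, 0.8], [0, 0, 0, 0, 0, 13, 0.8]]])

```text
clock: 9.05
tool_pos: [0.4439, -0.3186, 0.2097]
orientation: [-179.6, 0.2, -143.5]
force: [0.2, -0.7, 0.3]
opening: 0.0701
```

Emit:
arm_command(targets=[[[0, 0, 0, -2, -3, 0, 0.8], [0, 0, 0, -4, -6, 0, 0.8], [0, 0, 0, -6, -9, 0, 0.8], [0, 0, 0, -8, -12, 0, 0.8], [0, 0, 0, -10, -15, 0, 0.8], [0, 0, 0, -12, -18, 0, 0.8], [0, 0, 0, -14, -21, 0, 0.8], [0, 0, 0, -14, -21, 0, 0.8]]])

```text
clock: 9.72
tool_pos: [0.2987, -0.5313, 0.2045]
orientation: [180.0, -0.1, -143.7]
force: [1.2, 0.6, -0.4]
opening: 0.0701
```

```bash
python3 chk.py e7; python3 - <<'E'
import cv2;t=cv2.imread("pics/e7_top.png");cv2.imwrite("pics/e7c.png",cv2.resize(t[130:310,360:500],None,fx=3.3,fy=3.3,interpolation=2))
E
```

```text
9.7167 0.3764703607527881 212.73583346074034 [ 1.21998281  0.5577934  -0.40916736] 0.07005651889121392 -143.72386389635872 -11.483284101438326
scene [149.3, 312.1] 112 [ 0.6067 -0.2303  0.072 ] rel ang -5.0
top [423.2, 207.5] 116 [ 0.596  -0.2281  0.072 ] rel ang -0.6
```

View pics/e7c.png

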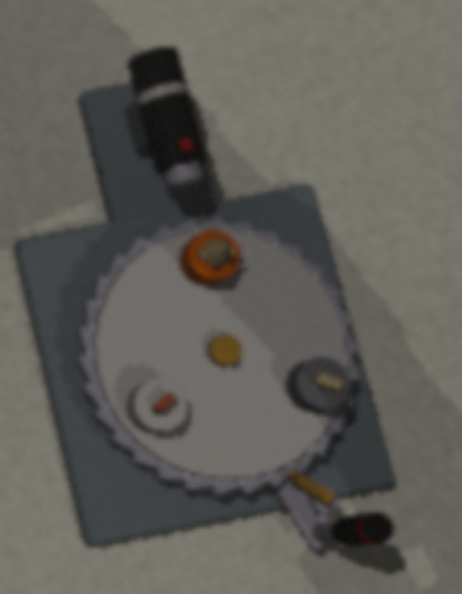

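The crop shows the orange holder at (212,256), between the cap (225,349) and the lens (186,175), with the knob free. The measured error is between -0.6 and -5°, against a tolerance of about 12°. I'll hand in.

```bash
python3 -c "
from plant import ctrl
print(ctrl.get_obs()['qvel'].round(2));print(ctrl.close_job())"
```

```text
[ 2.31 -0.97 -0.87 -0.28  0.16 -0.53]
the job is handed in; nothing more can be done
None
```

The orange holder is in front of the lens, and I have handed the job in. The hand-in gave no verdict. On turntable A, I gripped the lever's knob and swung it back about 68°. I then swung it forward about 58° in one stroke, released the knob, lifted clear and backed away, at about 9.7 s on the clock.

- **Back swing:** the plate stayed still. The holder read the same angle throughout, within about 0.3° in each camera view.
- **Final position:** the top view puts the holder about 0.6° short of the lens axis, and the lever travel suggests about 0°. The scene view reads 5° short, but it also read 3° to 6° away from the top view at the start, so part of that is bias. All are inside the roughly 12° allowed.
- **Contact:** wrist forces reported during the swings stayed below about 5 N. The knob was free at the end, and nothing touched the turntable.
- **Other turntable:** the arm never went near it, but I did not measure its final position.
- **At hand-in:** the arm was still settling slightly, at about 2°/s on one joint, in free space.

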